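# Lock the press crank with its spring cotter

### The job

The crank of the etching press has been slipped back on its shaft but stands a little off: slide it along the shaft fully home against the collar, which clears the cross hole near the shaft's end. Then take the spring cotter from its slot in the wooden block and push its straight leg down through that cross hole until the bow snaps over the shaft and grips it, and let go. Feel for the hole rather than force it, or the leg bends, and leave the brayer, the ink tin and the ink knife where they are.

Things in the scene. Friction and masses are not known exactly. Their poses are not given: they have to be found in the camera images.
- shaft_hole (a point): Point on the axis of the press's steel shaft where the cross hole passes through it, 190 mm above the table. Axes fixed to the press: y along the level shaft to its free end (16 mm away), z up, x level across it. Shaft 22 mm thick; hole 6.8 mm wide, straight through, square-edged. Home, the cotter goes in from above and its bow may lie to either side.
- shaft_top (a point): Point on the shaft's top line, 11 mm above shaft_hole, same axes. The shaft stands turned 8 to 37 degrees off upright, its angle and side unmeasured: the hole's upper mouth lies 1.5 to 6.7 mm to one side of this point along x and the hole leans likewise; along y it is true. Pressure is off: the shaft turns under light friction (0.065 N m), so a leg tip 3 mm inside the mouth can draw the hole upright.
- hub_home (a point): Where the middle of the crank's hub lies when home, on the shaft's axis, 24 mm to -y of shaft_hole, same axes. The hub is an aluminium cylinder round the shaft, 38 mm thick, 36 mm long; now it lies farther along +y by joint crank. The arm, 26 mm wide, hangs from the hub's inner part, straight down when the hole is upright, with a black handle at its foot.
- crank (a joint): How far the crank's hub stands off from home along the shaft, in m: 0 = home against the collar, positive to +y of shaft_hole. It starts 12 to 20 mm off, the hub covering the cross hole. It slides stiffly (about 4 N) to a hard stop at home; grip it from above across the hub (38 mm) or push its outer face. It turns with the shaft.
- press: Tabletop etching press, fixed; origin on the table below shaft_hole, same axes. From the hub's home place towards -y: collar 32 mm thick from y = -42 to -60 mm, bearing boss 56 mm thick to -85, then the grey side frame, 170 mm wide, 255 mm tall, with a bolt head to 278 mm. Rollers and bed lie beyond.
- cotter_coil (a point): Centre of the coil of the spring cotter, where to grip it. R-shaped 5 mm spring wire, 95 mm tall, 60 g, upright in the block. Two turns side by side: coil 23 mm across, 10 mm thick along y, with flat faces. z up along the straight leg, y square to the clip's plane, x to the bow's side. The leg's axis lies 9 mm to -x; its tip, tapered to 4 mm, is 83 mm below.
- cotter_bow_mid (a point): Point on the leg's axis, 38 mm above the tip, round which the bow is bent; axes as cotter_coil. Fully home it lies on shaft_hole. The bow meets the shaft about 24 mm before home, then takes about 6 to 12 N, and pulls itself on as it snaps over; well past home the force rises again.
- bow (a joint): How far the cotter's bow is sprung away from its straight leg, in rad: about 0 at rest and when it has snapped over the shaft, about 0.1 while it rides over the shaft's widest part.
- cotter: The whole spring cotter: origin at the tip of the straight leg, z up along the leg, x to the bow's side. It leans a few degrees in its loose slot.
- leg_tip: The end of the cotter's straight leg: origin at its tip, the same point and axes as body cotter. Tapered from 5 to 4 mm over the last 2 mm, flat end. Jabbed or jammed against the press with more than 15 N, the leg bends and is spoilt; feeling for the hole needs 3 to 5 N.
- block: Beech block, fixed, 120 x 60 mm, 62 mm tall; origin under its centre, x along its length. The cotter stands in a slot 22 x 7.5 mm, 50 mm deep, centred at x = +30 mm, the clip's plane along x. Two gouges with wooden handles stand at x = -43 and -30 mm, up to 116 mm above the table.
- brayer: Bystander: hand roller lying on the table, black roller 52 mm thick, 150 mm long along y, handle to -x (185 mm); origin under the roller's middle.
- ink_tin: Bystander: round ink tin, 84 mm across, 70 mm tall; origin under its middle.
- ink_knife: Bystander: ink knife lying flat on the table, about 280 mm long along its x; origin under its middle.

How it is judged:
By the outcome, as a careful person would: the job done as asked, in the order asked, and still so for the second after the job is handed in, with the robot touching nothing.
It also fails if it takes over 67 s, if anything falls off the work surface, if the arm or the gripper's body presses on something with over 40 N, if the wrist force passes 120 N, or if a joint passes its speed limit or range.

### The arm

A 6-joint arm with a two-finger parallel gripper is mounted at the origin on the work surface. World frame = base frame: x ahead of the robot, y to its left, z up, the work surface at z = 0. Lengths are in m, angles in rad, forces in N, time in s.
With the tool pointing down it reaches from about 0.35 to 0.975 m from the base axis. Payload 17.4 kg.
Tool frame: the origin (TCP) lies on the centre line of the jaws, within the pads' length; the fingertips stand ahead of it and the grasp point (between the pads) lies 8 mm behind it (ctrl.tip_extent is the z of the fingertips in the tool frame, in m); z points along the fingers, y is the line along which they close (so a half turn about z gives the same grasp; the last joint's range is limited). The gripper opens to 85 mm and grips with 20 to 120 N. Pads are 22 mm wide; open, the fingers measure 114 mm over their backs; the gripper's body (76 mm by 85 mm) begins 54 mm behind the grasp point. The pads swing forward as they close: fully open they stand 13 mm farther back than shut.
Start: joints at [-1.221, 0.116, 1.442, -0, 1.584, -0.038], TCP at [0.255, -0.625, 0.242] pointing down, gripper open.
Joint ranges: [-2.83, 2.83], [-0.83, 2.19], [0.07, 2.5], [-1.14, 4.28], [0.01, 3], [-2.97, 2.97]. Speed limits (rad/s): [1.89, 1.89, 2.22, 3.14, 3.14, 3.14].

### API

Orientations are given as a unit quaternion [w, x, y, z].
In Python, from station import ctrl gives the robot as it stands.
- The arm moves only by the shell command python3 -m inch 'ROWS' [FORCE]. ROWS is JSON, a list of rows, each a list of 3 entries, a list of its own where there are three numbers: the shift along the tool's x, y, z in m, then the turn about the tool's z in rad, then the finger opening in m, from 0 to 0.0854. In form: [[[dx, dy, dz], roll, hand], ...]. A call has 1 to 8 rows; each row is the pose to reach, as a shift and turn from the pose commanded when the call began, along the tool's axes at that moment; what a row does not reach only later rows make up. A row lasts 1/12 s, in which the tool goes at most 41.7 mm and 7.16 degrees, less where a joint would pass 70% of its speed; a pose out of reach is approached as far as the arm can. A call with a gripper value outside its range is refused whole. The fingers move at their own pace and stop on an object; FORCE is the grip in N (left out, the last holds). Time passes only in rows, so rows that repeat a pose let the fingers close. It gives the time, the measured TCP pose, the force, the opening and the grip force at its end, in the units of the state.
- ctrl.read_state(): the state, without advancing time (a new reading comes with each control period).
- ctrl.capture(name): name is "side" or "top" or "wrist"; returns (picture, depth): 384x512x3 uint8, blue, green, red; 384x512 float32, m along the optical axis (not along the pixel's ray), 0 where there is no reading.
- ctrl.camera_model(name): a dict with "intrinsics" (3x3 intrinsics, pixels), "k1" (the pictures are not rectified: a ray, as slopes to the right and down, at radius r is drawn at 1 + k1 r^2 times it, then the intrinsics apply), "camera_from_world" (4x4, takes a point from world to camera coordinates); the wrist camera has in their place "tool_from_camera" (4x4, takes a point from camera to tool coordinates, whose origin is the TCP and whose axes are the flange's). Camera axes: x right, y down, z forward; pixel columns grow to the right and rows downward; lengths in m; the calibration is good to about 2 mm. A picture is of the moment at which its call begins: read the wrist's pose just before it. camera_model takes no time and is no camera call.
- ctrl.hand_in(): hands the job in; it is judged then, once.
The state is a dict: "time_s": time; "qpos": joint angles; "joint_velocities": joint speeds; "tau": joint torques, N m; "tcp_pos": TCP position; "tcp_rot": TCP orientation; "ft_force": force on the tool from outside, world axes, zero at the start; "ft_torque": the same for the moment, N m; "gripper_width": opening from 0.0 (shut) to 1.0 (fully open); "grasp_force": force on a finger pad.
Only numpy, scipy, OpenCV 4.12 (cv2) and the standard library are available. Lean on these libraries where they do the work, as an engineer would, in place of code of your own. Each camera call takes 0.05 s, during which the arm holds its last target. There are 200 camera calls.

## Working session

There is one attempt and no reset: what is moved stays moved. The work goes in short steps, Python scripts to look and compute and a shell command to move; the robot and the scene stay as the last step left them, time stands still between calls to the robot, and variables do not carry over. Pictures are saved under pics/ and viewed, at most 12 in all, crops included, and the job is handed in when it is done.

```bash
ls; mkdir -p pics
cat > h.py <<'E'
import numpy as np, cv2
from station import ctrl
from scipy.spatial.transform import Rotation as R
def toolT():
    s=ctrl.read_state(); q=s["tcp_rot"]; T=np.eye(4)
    T[:3,:3]=R.from_quat([q[1],q[2],q[3],q[0]]).as_matrix(); T[:3,3]=s["tcp_pos"]; return T
def shot(name):
    T=toolT(); im,d=ctrl.capture(name); m=ctrl.camera_model(name)
    W=T@np.array(m["tool_from_camera"]) if name=="wrist" else np.linalg.inv(np.array(m["camera_from_world"]))
    return dict(im=im.copy(),d=d.copy(),K=np.array(m["intrinsics"]),k1=m["k1"],W=W)
def slopes(v,uv):
    K=v["K"]; uv=np.atleast_2d(np.array(uv,float))
    return cv2.undistortPoints(uv[:,None],K,np.array([v["k1"],0,0,0.])).reshape(-1,2)
def rays(v,uv):
    s=slopes(v,uv); d=np.c_[s,np.ones(len(s))]@v["W"][:3,:3].T
    return v["W"][:3,3],d
def onz(v,uv,z):
    o,d=rays(v,uv); return o+d*((z-o[2])/d[:,2])[:,None]
def pts(v,uv):
    uv=np.atleast_2d(uv).astype(int); z=v["d"][uv[:,1],uv[:,0]]
    o,d=rays(v,uv); return o+d*z[:,None]
def cloud(v):
    yy,xx=np.mgrid[:384,:512]; uv=np.c_[xx.ravel(),yy.ravel()]
    return pts(v,uv).reshape(384,512,3), v["d"]>0
E
python3 - <<'E'
from h import *
s=ctrl.read_state(); print(s, ctrl.tip_extent)
import pickle
for n in("top","side","wrist"):
    v=shot(n); cv2.imwrite(f"pics/{n}0.png",v["im"]); pickle.dump(v,open(f"{n}0.pkl","wb")); print(n,v["W"].round(3).tolist(),v["K"][0,0],v["k1"])
E
```

```text
pics
{'time_s': 0.0, 'qpos': array([-1.22078513e+00,  1.16466535e-01,  1.44226307e+00, -1.25880663e-05,
        1.58401363e+00, -3.77827029e-02]), 'joint_velocities': array([ 0.00018402, -0.00058922,  0.00132456,  0.00130204,  0.00109404,
       -0.00178658]), 'tau': array([-2.25317628e-03, -7.31984138e+01, -6.32494140e+01, -1.54966765e-04,
        6.24889304e-03,  2.27404757e-05]), 'tcp_pos': array([ 0.25518573, -0.62470643,  0.24157665]), 'tcp_rot': array([-5.67318432e-04,  9.81260660e-01,  1.92684163e-01, -9.56640870e-05]), 'ft_force': array([-0.96570695,  0.03964791, -0.10205513]), 'ft_torque': array([-0.02447168, -0.0121347 ,  0.04423868]), 'grasp_force': 0.0, 'gripper_width': 1.0006106381601019} 0.011
top [[-0.01, -0.992, 0.129, 0.495], [-1.0, 0.009, -0.008, 0.2], [0.007, -0.129, -0.992, 1.111], [0.0, 0.0, 0.0, 1.0]] 387.272919712392 0.02723415281311651
side [[-0.955, -0.208, 0.209, 0.413], [-0.295, 0.628, -0.721, 0.875], [0.019, -0.75, -0.661, 0.797], [0.0, 0.0, 0.0, 1.0]] 398.9658968819707 -0.029634753052171545
wrist [[0.378, -0.889, -0.26, 0.322], [-0.926, -0.363, -0.105, -0.598], [-0.001, 0.28, -0.96, 0.375], [0.0, 0.0, 0.0, 1.0]] 296.7259588202561 0.001238021078624917
```

View pics/top0.png

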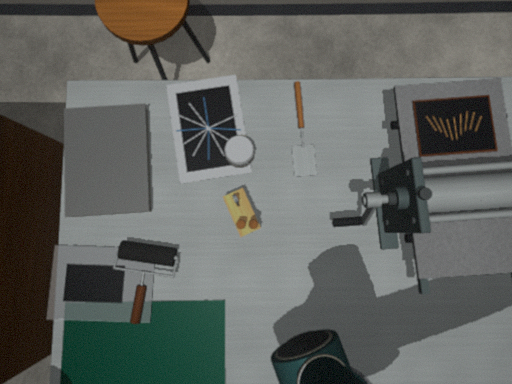

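View pics/side0.png

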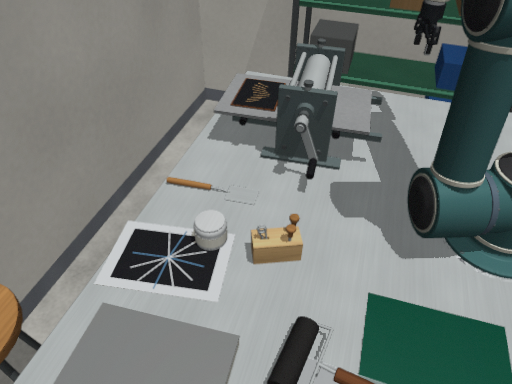

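The top view shows the press's shaft end at about (365,200) with the crank handle at (345,221). The block is at (242,210), with the cotter at its far end (237,198). The side view shows the hub at (302,126) and the cotter at (262,231).

Run:
```python
from h import *
import pickle
for n in("top","side"):
    v=pickle.load(open(f"{n}0.pkl","rb")); P,ok=cloud(v)
    hsv=cv2.cvtColor(v["im"],cv2.COLOR_BGR2HSV)
    m=(hsv[...,0]>15)&(hsv[...,0]<30)&(hsv[...,1]>90)&ok&(P[...,2]>.05)&(P[...,2]<.07)
    m[:,400:]=0; m[:150]=0
    p=P[m]; print(n,"block top",len(p),p.mean(0).round(4),cv2.minAreaRect((p[:,:2]*1000).astype(np.float32)))
    # press hub region
    c=(365,200) if n=="top" else (302,126)
    sub=np.zeros_like(ok); sub[c[1]-25:c[1]+25,c[0]-30:c[0]+40]=1
    q=P[sub&ok&(P[...,2]>.185)&(P[...,2]<.215)]
    print("hub",len(q),q.min(0).round(3),q.max(0).round(3))
    for y0 in np.arange(q[:,1].min(),q[:,1].max(),.008):
        k=q[(q[:,1]>=y0)&(q[:,1]<y0+.008)]
        if len(k): t=k[k[:,2]>k[:,2].max()-.006]; print(round(y0,3),len(k),k[:,2].max().round(4),k[:,0].min().round(4),k[:,0].max().round(4),t[:,0].mean().round(4))
    big=cv2.resize(v["im"][(180 if n=="top" else 90):(250 if n=="top" else 270),(220 if n=="top" else 230):(430 if n=="top" else 350)],None,fx=3,fy=3,interpolation=cv2.INTER_CUBIC)
    cv2.imwrite(f"pics/{n}0c.png",big)
```

```text
top block top 701 [0.554  0.2342 0.0608] ((549.9010620117188, 232.47891235351562), (117.73184204101562, 56.83600616455078), 23.734573364257812)
hub 677 [ 0.546 -0.159  0.185] [ 0.627 -0.059  0.215]
-0.159 46 0.2122 0.548 0.6271 0.5867
-0.151 62 0.2147 0.546 0.6008 0.5698
-0.143 99 0.2149 0.546 0.6012 0.5728
-0.135 57 0.2142 0.5576 0.5988 0.5841
-0.127 47 0.2077 0.5577 0.5864 0.5735
-0.119 47 0.2071 0.5578 0.5869 0.5725
-0.111 30 0.202 0.5605 0.5795 0.5709
-0.103 34 0.2106 0.5531 0.5865 0.5707
-0.095 55 0.2098 0.5513 0.5864 0.5699
-0.087 54 0.2102 0.5511 0.5866 0.5695
-0.079 54 0.2101 0.5512 0.5872 0.5677
-0.071 69 0.2093 0.551 0.5876 0.5702
-0.063 23 0.2005 0.5585 0.5775 0.5686
side block top 674 [0.5467 0.243  0.0604] ((549.3134765625, 236.46243286132812), (119.50837707519531, 62.69108963012695), 24.310150146484375)
hub 738 [ 0.49  -0.168  0.185] [ 0.66  -0.053  0.215]
-0.168 151 0.2148 0.4899 0.6171 0.5237
-0.16 211 0.2144 0.4995 0.6601 0.5967
-0.152 28 0.2146 0.548 0.655 0.5921
-0.144 37 0.215 0.5457 0.5984 0.5722
-0.136 88 0.215 0.5457 0.5994 0.5738
-0.128 15 0.207 0.5567 0.5874 0.573
-0.12 33 0.2081 0.5567 0.5857 0.5712
-0.112 1 0.1995 0.5675 0.5675 0.5675
-0.104 3 0.2054 0.5522 0.5875 0.5795
-0.096 19 0.2096 0.5517 0.5856 0.5678
-0.088 19 0.2093 0.5522 0.5829 0.5712
-0.08 23 0.2097 0.5509 0.586 0.5691
-0.072 30 0.2088 0.5508 0.5858 0.5675
-0.064 75 0.2087 0.5508 0.5849 0.5666
-0.056 5 0.1979 0.561 0.5768 0.5683
```

View pics/top0c.png

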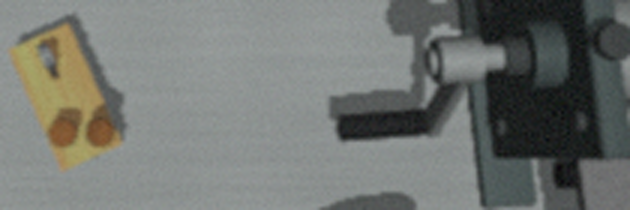

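The zoomed top view shows the cotter near the far-left end of the block, at crop (47,58), and the gouges at (64,128) and (102,125). The hub is at (470,60) and the handle at (385,125), swung to world -x.

Run:
```python
from h import *
import pickle
for n in("top","side"):
    v=pickle.load(open(f"{n}0.pkl","rb")); P,ok=cloud(v)
    g=v["im"].max(2)
    box=np.zeros_like(ok)
    if n=="top": box[214:228,328:364]=1
    else: box[155:180,300:322]=1
    m=box&ok&(P[...,2]>.03)&(g<60)
    p=P[m]; print(n,"handle",len(p),np.percentile(p,[2,50,98],axis=0).round(4).tolist())
    # frame front face: points with z .05-.25
    f=ok&(P[...,2]>.06)&(P[...,2]<.245)&(P[...,0]>.48)&(P[...,0]<.66)&(P[...,1]<-.13)&(P[...,1]>-.19)
    q=P[f]; 
    if len(q)>50:
        y=np.median(q[:,1]); q=q[abs(q[:,1]-y)<.02]
        a=np.polyfit(q[:,0],q[:,1],1)
        for _ in range(5):
            r=q[:,1]-np.polyval(a,q[:,0]); a=np.polyfit(q[abs(r)<.004,0],q[abs(r)<.004,1],1)
        print("frame face slope",a,len(q),np.degrees(np.arctan(a[0])))
    c=ok&(P[...,2]>.07)&(P[...,2]<.115)&(np.hypot(P[...,0]-.577,P[...,1]-.248)<.03)
    print("cotter",c.sum(),P[c].mean(0).round(4),P[c][:,2].max())
    ft=ok&(P[...,2]>.25)&(P[...,2]<.262)&(P[...,0]>.45)&(P[...,0]<.7)&(P[...,1]<-.12)&(P[...,1]>-.25)
    q=P[ft]; print("frametop",len(q), cv2.minAreaRect((q[:,:2]*1000).astype(np.float32)) if len(q)>5 else "")
```

```text
top handle 247 [[0.5112, -0.0911, 0.0692], [0.5217, -0.0513, 0.0771], [0.5324, -0.0132, 0.0821]]
frame face slope [ 0.0633566  -0.19721426] 1695 3.625220189466344
cotter 35 [0.5823 0.2482 0.099 ] 0.10491340230677926
frametop 700 ((575.4013061523438, -171.23208618164062), (168.0640106201172, 25.541650772094727), 4.60569429397583)
side handle 159 [[0.5082, -0.1634, 0.0318], [0.5187, -0.0419, 0.0778], [0.5329, -0.0071, 0.0815]]
frame face slope [ 0.06575921 -0.19635436] 2427 3.7623084904216113
cotter 84 [0.5826 0.2519 0.0916] 0.10584759376560449
frametop 299 ((574.7054443359375, -167.5251007080078), (169.21530151367188, 26.00238800048828), 3.952497720718384)
```

```bash
python3 -m inch '[[[0.257,-0.246,-0.10],-0.63,0.085],[[0.257,-0.246,-0.10],-0.63,0.085],[[0.257,-0.246,-0.10],-0.63,0.085],[[0.257,-0.246,-0.10],-0.63,0.085],[[0.257,-0.246,-0.10],-0.63,0.085],[[0.257,-0.246,-0.10],-0.63,0.085],[[0.257,-0.246,-0.10],-0.63,0.085],[[0.257,-0.246,-0.10],-0.63,0.085]]'
cat >> h.py <<'E'
def goal(p,yaw):
    "shift in tool axes and roll to reach TCP p with tool x at world yaw (deg)"
    T=toolT(); d=T[:3,:3].T@(np.array(p)-T[:3,3]); y=np.degrees(np.arctan2(T[1,0],T[0,0]))
    r=-((yaw-y+180)%360-180); print("pos",T[:3,3].round(4),"yaw",y.round(2),"shift",d.round(4),"roll",np.radians(r).round(4))
E
python3 -c "
from h import *
goal([.566,-.05,.31],94)"
```

```text
time_s: 0.82
tcp_pos: [0.3861, -0.3299, 0.333]
tcp_rot: [0.0, 0.873, 0.487, 0.0]
ft_force: [0.9, 0.0, 0.5]
gripper_width: 0.994
grasp_force: 0.0
pos [ 0.3861 -0.3299  0.333 ] yaw 58.3 shift [0.3327 0.006  0.023 ] roll -0.6231
```

```bash
python3 -m inch '[[[0.15,0.003,0],-0.623,0.085],[[0.33,0.006,0.02],-0.623,0.085],[[0.33,0.006,0.02],-0.623,0.085],[[0.33,0.006,0.02],-0.623,0.085],[[0.33,0.006,0.02],-0.623,0.085],[[0.33,0.006,0.02],-0.623,0.085],[[0.33,0.006,0.02],-0.623,0.085],[[0.33,0.006,0.02],-0.623,0.085]]'
python3 -m inch '[[[0,0,0],0,0.03],[[0,0,0],0,0.03],[[0,0,0],0,0.03]]' 20
python3 - <<'E'
from h import *
import pickle
v=shot("wrist"); cv2.imwrite("pics/w1.png",v["im"]); pickle.dump(v,open("w1.pkl","wb"))
P,ok=cloud(v)
u=np.array([np.cos(np.radians(4)),np.sin(np.radians(4))]); n=np.array([-u[1],u[0]]); O=np.array([.568,-.071])
X=(P[...,:2]-O)@u; Y=(P[...,:2]-O)@n; Z=P[...,2]
m=ok&(Z>.185)&(Z<.225)&(abs(X)<.035)&(Y>-.1)&(Y<.04)
for y0 in np.arange(-.09,.03,.004):
    k=m&(Y>=y0)&(Y<y0+.004)
    if k.sum()>5: print(round(y0,3),k.sum(),"z",np.percentile(Z[k],98).round(4),"x",X[k].min().round(4),X[k].max().round(4),((X[k].min()+X[k].max())/2).round(4))
goal([.566,-.05,.31],94)
E
```

```text
time_s: 1.48
tcp_pos: [0.5651, -0.0518, 0.3122]
tcp_rot: [0.0, 0.682, 0.732, 0.0]
ft_force: [1.4, -1.7, -0.0]
gripper_width: 0.992
grasp_force: 0.0
time_s: 1.73
tcp_pos: [0.5642, -0.0542, 0.3123]
tcp_rot: [-0.0, 0.682, 0.732, -0.0]
ft_force: [-0.2, -0.5, -0.8]
gripper_width: 0.599
grasp_force: 0.0
-0.09 632 z 0.2247 x -0.035 0.0349 -0.0
-0.086 211 z 0.2194 x -0.0265 0.0278 0.0007
-0.082 218 z 0.2193 x -0.0263 0.0275 0.0006
-0.078 212 z 0.2194 x -0.0263 0.0273 0.0005
-0.074 212 z 0.2195 x -0.0261 0.027 0.0005
-0.07 250 z 0.2195 x -0.0268 0.0269 0.0001
-0.066 731 z 0.2182 x -0.0264 0.0277 0.0007
-0.062 130 z 0.2075 x -0.0148 0.0157 0.0005
-0.058 125 z 0.2077 x -0.0147 0.0157 0.0005
-0.054 121 z 0.2078 x -0.0146 0.0156 0.0005
-0.05 263 z 0.2074 x -0.0147 0.0166 0.001
-0.046 93 z 0.2031 x -0.0098 0.0107 0.0005
-0.042 86 z 0.2028 x -0.0098 0.0107 0.0004
-0.038 99 z 0.2029 x -0.0098 0.0117 0.001
-0.034 12 z 0.2027 x -0.0059 0.0076 0.0008
-0.03 118 z 0.2106 x -0.017 0.0188 0.0009
-0.026 166 z 0.2111 x -0.018 0.0198 0.0009
-0.022 179 z 0.2106 x -0.0179 0.0198 0.0009
-0.018 170 z 0.2108 x -0.0179 0.0197 0.0009
-0.014 180 z 0.211 x -0.0178 0.0195 0.0008
-0.01 179 z 0.2104 x -0.0178 0.0194 0.0008
-0.006 183 z 0.2108 x -0.0176 0.0193 0.0008
-0.002 183 z 0.2105 x -0.0176 0.0191 0.0008
0.002 222 z 0.2104 x -0.0175 0.0192 0.0008
0.006 245 z 0.208 x -0.0158 0.0175 0.0009
0.01 134 z 0.2021 x -0.0095 0.0111 0.0008
pos [ 0.5641 -0.0547  0.3126] yaw 93.99 shift [0.0046 0.0022 0.0026] roll -0.0002
```

View pics/w1.png

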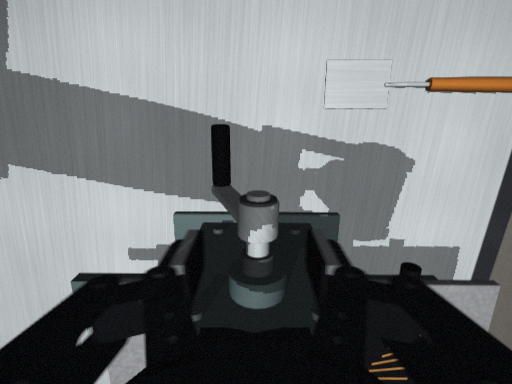

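The wrist view shows the shaft end at (258,196), the hub at (258,220), the collar and boss below it, and the handle at (221,155). The part lengths agree with the sizes given. That puts the hole at (0.569,-0.075), with the hub about 15 mm off home.

```bash
cat >> h.py <<'E'
H=np.array([.5691,-.0750]); U=np.array([np.cos(np.radians(4)),np.sin(np.radians(4))]); N=np.array([-U[1],U[0]])
def pp(x,y,z): return np.r_[H+x*U+y*N,z]
def inpress():
    T=toolT(); d=T[:2,3]-H; s=ctrl.read_state(); f=s["ft_force"]
    print("press xyz mm",(d@U*1e3).round(2),(d@N*1e3).round(2),(T[2,3]*1e3).round(2),"F press",(f[:2]@U).round(2),(f[:2]@N).round(2),f[2].round(2),"t",round(s["time_s"],2),"w",round(s["gripper_width"]*85.4,1),"g",round(float(s["grasp_force"]),1))
E
python3 -m inch '[[[0.015,0.003,0],0,0.03],[[0.015,0.003,0.04],0,0.03],[[0.015,0.003,0.08],0,0.03],[[0.015,0.003,0.1],0,0.03],[[0.015,0.003,0.1],0,0.03],[[0.015,0.003,0.1],0,0.03],[[0.015,0.003,0.1],0,0.03]]'
python3 -c "
from h import *
inpress(); goal(pp(0,.032,.191),94)"
```

```text
time_s: 2.37
tcp_pos: [0.5668, -0.0397, 0.2149]
tcp_rot: [0.001, 0.682, 0.731, 0.001]
ft_force: [0.8, 0.2, 0.0]
gripper_width: 0.349
grasp_force: 0.0
press xyz mm 0.12 35.34 214.91 F press 0.79 0.14 0.05 t 2.37 w 29.8 g 0.0
pos [ 0.5668 -0.0397  0.2149] yaw 93.95 shift [-0.0033 -0.0002  0.0239] roll -0.0009
```

```bash
python3 -m inch '[[[0,0,0.024],0,0.03],[[0,0,0.024],0,0.03],[[-0.008,0,0.024],0,0.03],[[-0.012,0,0.024],0,0.03],[[-0.015,0,0.024],0,0.03],[[-0.018,0,0.024],0,0.03],[[-0.021,0,0.024],0,0.03],[[-0.023,0,0.024],0,0.03]]'
python3 -c "
from h import *
inpress()"
python3 -m inch '[[[-0.001,0,0],0,0.03],[[-0.002,0,0],0,0.03],[[-0.003,0,0],0,0.03],[[-0.004,0,0],0,0.03]]'
python3 -c "
from h import *
inpress()"
```

```text
time_s: 3.03
tcp_pos: [0.5681, -0.0621, 0.1891]
tcp_rot: [0.0, 0.682, 0.731, 0.0]
ft_force: [-0.0, 3.7, 2.6]
gripper_width: 0.355
grasp_force: 2.1
press xyz mm -0.06 12.91 189.13 F press 0.21 3.73 2.64 t 3.03 w 30.3 g 2.1
time_s: 3.37
tcp_pos: [0.5682, -0.0659, 0.1885]
tcp_rot: [-0.0, 0.682, 0.731, 0.0]
ft_force: [-0.3, 3.5, 3.3]
gripper_width: 0.347
grasp_force: 2.0
press xyz mm -0.23 9.17 188.53 F press -0.05 3.56 3.3 t 3.37 w 29.6 g 2.0
```

```bash
for i in 1; do python3 -m inch '[[[-0.001,0,0],0,0.03],[[-0.002,0,0],0,0.03],[[-0.003,0,0],0,0.03]]'|grep -E 'pos|force'; python3 -c "
from h import *
inpress()"; python3 -m inch '[[[-0.0007,0,0],0,0.03],[[-0.0014,0,0],0,0.03]]'|grep -E 'ft_'; python3 -c "
from h import *
inpress()"; done
```

```text
tcp_pos: [0.5684, -0.0689, 0.1885]
ft_force: [0.1, 3.4, 2.8]
grasp_force: 2.0
press xyz mm -0.25 6.09 188.52 F press 0.38 3.34 2.79 t 3.62 w 29.8 g 2.0
ft_force: [0.4, 4.2, 2.9]
press xyz mm -0.27 4.64 188.5 F press 0.72 4.12 2.93 t 3.78 w 30.1 g 2.0
```

```bash
for i in 1 2; do python3 -m inch '[[[-0.001,0,0],0,0.03],[[-0.001,0,0],0,0.03]]'|grep -E 'ft_'; python3 -c "
from h import *
inpress()"; done
```

```text
ft_force: [0.4, 2.9, 2.0]
press xyz mm -0.29 3.56 188.48 F press 0.56 2.82 1.95 t 3.95 w 30.0 g 1.4
ft_force: [-0.9, 9.0, 2.4]
press xyz mm -0.29 3.27 188.44 F press -0.29 9.0 2.36 t 4.12 w 30.0 g 4.5
```

```bash
python3 -m inch '[[[-0.001,0,0],0,0.03],[[-0.001,0,0],0,0.03]]'|grep -E 'ft_'; python3 -c "
from h import *
inpress()"
python3 -m inch '[[[0.006,0,0],0,0.03],[[0.03,0,0],0,0.03],[[0.05,0,-0.04],0,0.085],[[0.05,0,-0.07],0,0.085],[[0.05,0,-0.09],0,0.085],[[0.04,0,-0.1],0,0.085],[[0.04,0,-0.1],0,0.085],[[0.04,0,-0.1],0,0.085]]'|grep -E 'ft_'
python3 - <<'E'
from h import *
import pickle
inpress()
v=shot("wrist"); cv2.imwrite("pics/w2.png",v["im"]); pickle.dump(v,open("w2.pkl","wb"))
P,ok=cloud(v)
D=P[...,:2]-H; X=D@U; Y=D@N; Z=P[...,2]
m=ok&(Z>.185)&(Z<.225)&(abs(X)<.035)&(Y>-.07)&(Y<.04)
for y0 in np.arange(-.065,.03,.003):
    k=m&(Y>=y0)&(Y<y0+.003)
    if k.sum()>5: print(round(y0*1e3),k.sum(),"z",np.percentile(Z[k],98).round(4),"x",((X[k].min()+X[k].max())/2).round(4),(X[k].max()-X[k].min()).round(4))
g=v["im"].max(2); k=ok&(g<45)&(Z>.03)&(Z<.12)&(X>-.1)&(X<.05)&(Y>-.03)&(Y<.09)
print("handle",k.sum(),np.percentile(np.c_[X[k],Y[k],Z[k]],[2,50,98],axis=0).round(4).tolist())
uv=np.argwhere(m&(Y>-.01)&(Y<.02)); print(uv.min(0),uv.max(0))
r0,c0=uv.min(0)-20; crop=v["im"][r0:r0+100,c0-30:c0+100]; print(r0,c0-30)
cv2.imwrite("pics/w2c.png",cv2.resize(crop,None,fx=5,fy=5,interpolation=cv2.INTER_CUBIC))
E
```

```text
ft_force: [-1.5, 16.5, 3.8]
press xyz mm -0.27 3.09 188.48 F press -0.35 16.57 3.79 t 4.28 w 30.0 g 8.2
ft_force: [-0.4, 0.0, -0.8]
press xyz mm -0.41 40.82 287.26 F press -0.39 0.03 -0.76 t 4.95 w 85.0 g 0.0
-65 235 z 0.2195 x -0.0008 0.0539
-62 928 z 0.2176 x -0.0003 0.0542
-59 105 z 0.2075 x -0.0003 0.0301
-56 106 z 0.2076 x -0.0003 0.03
-53 98 z 0.2077 x -0.0003 0.0299
-50 110 z 0.2072 x 0.0002 0.0309
-47 66 z 0.2076 x 0.0002 0.0267
-44 56 z 0.2099 x 0.0002 0.0357
-41 129 z 0.2104 x -0.0003 0.0368
-38 135 z 0.2104 x -0.0004 0.0367
-35 131 z 0.2106 x -0.0004 0.0364
-32 142 z 0.2104 x 0.0001 0.0372
-29 139 z 0.2102 x 0.0002 0.0372
-26 135 z 0.2103 x 0.0002 0.037
-23 143 z 0.2106 x 0.0002 0.0369
-20 141 z 0.2107 x 0.0002 0.0367
-17 143 z 0.2107 x 0.0002 0.0366
-14 140 z 0.2104 x 0.0002 0.0364
-11 212 z 0.2101 x 0.0001 0.0364
-8 328 z 0.2084 x 0.0002 0.0335
-5 113 z 0.2028 x 0.0002 0.021
-2 66 z 0.2026 x 0.0002 0.021
1 84 z 0.203 x 0.0002 0.0209
4 79 z 0.2026 x 0.0002 0.0208
7 77 z 0.2031 x 0.0002 0.0207
10 90 z 0.2025 x 0.0002 0.0207
13 230 z 0.202 x 0.0002 0.021
handle 1198 [[-0.0481, -0.0294, 0.0692], [-0.0363, 0.0129, 0.0766], [-0.0261, 0.0489, 0.0796]]
[221 233] [262 276]
201 183
```

View pics/w2c.png

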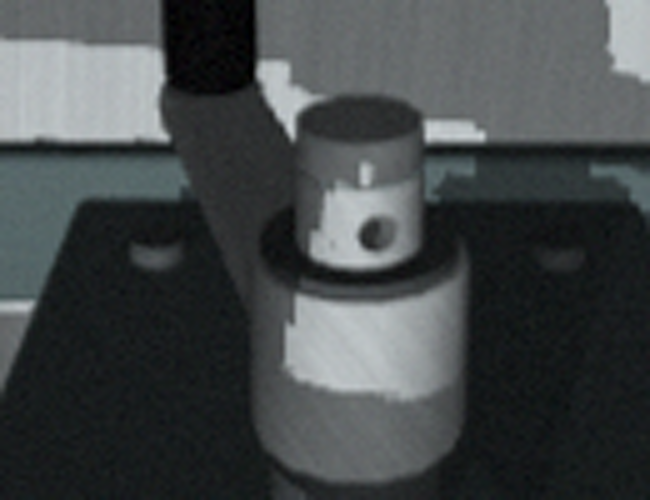

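The hub is home: there was a hard stop at 16 N, and its inner face sits at about y=-42. The crop shows the cross hole uncovered at crop (378,233), leaning to +x. I'll swing the handle straight down with the outside of an open finger, which brings the hole upright.

```bash
python3 - <<'E'
from h import *
import pickle
v=pickle.load(open("w2.pkl","rb"))
p=onz(v,[[258.6,247.6]],.2025)[0]; d=p[:2]-H; print("mouth press mm",d@U*1e3,d@N*1e3)
E
python3 -m inch '[[[-0.003,-0.04,0.0],0,0.085],[[-0.006,-0.08,0.0],0,0.085],[[-0.006,-0.118,0.02],0,0.085],[[-0.006,-0.118,0.06],0,0.085],[[-0.006,-0.118,0.1],0,0.085],[[-0.006,-0.118,0.14],0,0.085],[[-0.006,-0.118,0.18],0,0.085],[[-0.006,-0.118,0.22],0,0.085]]'
python3 -m inch '[[[0,0,0.008],0,0.085],[[0,0,0.008],0,0.085]]' >/dev/null
python3 -c "
from h import *
inpress()"
```

```text
mouth press mm 3.529754370122568 -0.8972988616567582
time_s: 5.67
tcp_pos: [0.4471, -0.0476, 0.065]
tcp_rot: [-0.001, 0.682, 0.731, -0.001]
ft_force: [0.9, -0.4, -0.0]
gripper_width: 0.994
grasp_force: 0.0
press xyz mm -120.34 36.05 57.26 F press 0.34 0.48 0.67 t 5.83 w 85.0 g 0.0
```

```bash
python3 -m inch '[[[0,0.01,0],0,0.085],[[0,0.016,0],0,0.085],[[0,0.022,0],0,0.085],[[0,0.028,0],0,0.085],[[0,0.034,0],0,0.085],[[0,0.040,0],0,0.085],[[0,0.046,0],0,0.085],[[0,0.048,0],0,0.085]]'
cat > look.py <<'E'
from h import *
import sys,pickle
inpress()
for n in ("side","top"):
    v=shot(n); P,ok=cloud(v); D=P[...,:2]-H; X=D@U; Y=D@N; Z=P[...,2]; g=v["im"].max(2)
    k=ok&(g<60)&(Z>.03)&(Z<.095)&(X>-.06)&(X<.04)&(Y>.0)&(Y<.055)
    if k.sum(): print(n,k.sum(),np.percentile(np.c_[X[k],Y[k],Z[k]],[3,50,97],axis=0).round(4).tolist())
E
python3 look.py
```

```text
time_s: 6.5
tcp_pos: [0.4974, -0.0442, 0.0606]
tcp_rot: [0.0, 0.682, 0.731, 0.0]
ft_force: [0.6, -0.1, 0.6]
gripper_width: 0.997
grasp_force: 0.0
press xyz mm -69.42 35.71 60.63 F press 0.54 -0.18 0.63 t 6.5 w 85.2 g 0.0
side 103 [[-0.0256, 0.0061, 0.0564], [-0.0078, 0.0443, 0.0702], [0.0027, 0.0531, 0.0889]]
top 32 [[-0.0169, 0.0392, 0.0564], [-0.0049, 0.0452, 0.0674], [0.0043, 0.0485, 0.0724]]
```

```bash
python3 -m inch '[[[0,0.003,0],0,0.085],[[0,0.005,0],0,0.085],[[0,0.005,0],0,0.085],[[0,-0.015,0],0,0.085],[[0,-0.015,-0.04],0,0.085],[[0,-0.0,-0.08],0,0.085],[[0.0,0.03,-0.12],0,0.085],[[0.0,0.04,-0.15],0,0.085]]' >/dev/null
python3 -m inch '[[[0,0.02,-0.04],0,0.085],[[0,0.025,-0.07],0,0.085],[[0,0.025,-0.07],0,0.085],[[0,0.025,-0.07],0,0.085]]'
cat > look2.py <<'E'
from h import *
import pickle,sys
inpress(); v=shot("wrist"); n=sys.argv[1]; cv2.imwrite(f"pics/{n}.png",v["im"]); pickle.dump(v,open(n+".pkl","wb"))
P,ok=cloud(v); D=P[...,:2]-H; X=D@U; Y=D@N; Z=P[...,2]; g=v["im"].max(2)
k=ok&(g<45)&(Z>.03)&(Z<.12)&(X>-.1)&(X<.05)&(Y>.02)&(Y<.09)
print("handle",k.sum(),np.percentile(np.c_[X[k],Y[k],Z[k]],[2,50,98],axis=0).round(4).tolist())
m=ok&(Z>.185)&(Z<.225)&(abs(X)<.02)&(Y>-.005)&(Y<.016); uv=np.argwhere(m); a,b=uv.min(0),uv.max(0)
print(a,b,"shaft x",(X[m].min()+X[m].max())/2)
r0,c0=a-10; cv2.imwrite(f"pics/{n}c.png",cv2.resize(v["im"][r0:b[0]+10,c0:b[1]+10],None,fx=8,fy=8,interpolation=cv2.INTER_CUBIC))
# hole: dark blob on shaft top
sh=m&(Z>.198); gg=np.where(sh,g,255); med=np.median(g[sh]); print(r0,c0,"med",med)
E
python3 look2.py w3
```

```text
time_s: 7.6
tcp_pos: [0.562, -0.0398, 0.2823]
tcp_rot: [0.001, 0.682, 0.731, 0.001]
ft_force: [-0.0, 0.3, -1.0]
gripper_width: 0.997
grasp_force: 0.0
press xyz mm -4.58 35.65 282.25 F press 0.0 0.33 -1.04 t 7.6 w 85.1 g 0.0
handle 480 [[-0.0135, 0.0207, 0.0631], [-0.0026, 0.0353, 0.0712], [0.0082, 0.0491, 0.0738]]
[218 246] [249 272] shaft x 0.0001172646747597669
208 236 med 105.0
```

View pics/w3c.png

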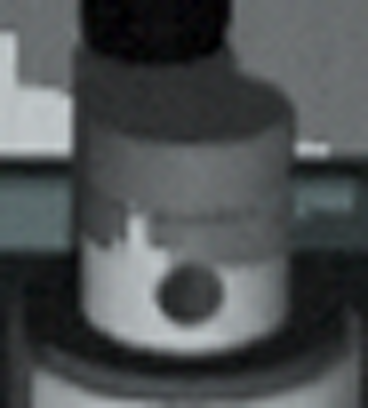

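The hole is now on top at crop (190,293), so the crank is within about 1.2° of upright. Next is the cotter.

Run:
```python
from h import *
import pickle
v=pickle.load(open("w3.pkl","rb"))
p=onz(v,[[259.7,244.6]],.2025)[0]; d=p[:2]-H; print("mouth press mm",d@U*1e3,d@N*1e3)
goal([.57,.23,.28],24); print(ctrl.read_state()["qpos"])
```

```text
mouth press mm 0.5016477366343635 -0.8689900797135928
pos [ 0.5614 -0.0397  0.2804] yaw 94.01 shift [0.2684 0.0275 0.0004] roll 1.2219
[-1.15963977e-01 -1.36528785e-01  1.63104668e+00  3.32519201e-05
  1.64680307e+00 -1.85990561e-01]
```

```bash
python3 -m inch '[[[0.268,0.028,-0.01],1.222,0.085],[[0.268,0.028,-0.01],1.222,0.085],[[0.268,0.028,-0.01],1.222,0.085],[[0.268,0.028,-0.01],1.222,0.085],[[0.268,0.028,-0.01],1.222,0.085],[[0.268,0.028,-0.01],1.222,0.085],[[0.268,0.028,-0.01],1.222,0.085],[[0.268,0.028,-0.01],1.222,0.085]]' >/dev/null
python3 -c "
from h import *
goal([.57,.23,.25],24)"
```

```text
pos [0.5694 0.2345 0.2885] yaw 39.49 shift [-0.0023  0.0039  0.0385] roll 0.2703
```

```bash
python3 -m inch '[[[-0.002,0.004,0.03],0.27,0.05],[[-0.002,0.004,0.03],0.27,0.05],[[-0.002,0.004,0.03],0.27,0.05],[[-0.002,0.004,0.03],0.27,0.05],[[-0.002,0.004,0.03],0.27,0.05]]' >/dev/null
python3 - <<'E'
from h import *
import pickle
goal([.57,.23,.25],24)
v=shot("wrist"); pickle.dump(v,open("w4.pkl","wb")); P,ok=cloud(v); Z=P[...,2]
c=ok&(Z>.068)&(Z<.12)&(np.hypot(P[...,0]-.58,P[...,1]-.248)<.035)
q=P[c]; print(len(q),q.min(0),q.max(0),q.mean(0))
r=cv2.minAreaRect((q[:,:2]*1000).astype(np.float32)); print(r)
for z0 in np.arange(.068,.112,.006):
    k=q[(q[:,2]>=z0)&(q[:,2]<z0+.006)]
    if len(k)>3: print(round(z0,3),len(k),cv2.minAreaRect((k[:,:2]*1000).astype(np.float32)))
uv=np.argwhere(c); a,b=uv.min(0)-25,uv.max(0)+25; print(a,b)
cv2.imwrite("pics/w4c.png",cv2.resize(v["im"][max(a[0],0):b[0],max(a[1],0):b[1]],None,fx=5,fy=5,interpolation=cv2.INTER_CUBIC))
E
```

```text
pos [0.5715 0.2251 0.2607] yaw 24.37 shift [ 0.0007 -0.0051  0.0107] roll 0.0064
233 [0.5745485  0.23982931 0.09316963] [0.59622912 0.25612383 0.1076703 ] [0.58632052 0.24832679 0.10342749]
((585.1971435546875, 248.1175537109375), (21.978614807128906, 9.906577110290527), 23.83507537841797)
0.092 17 ((586.443603515625, 246.56454467773438), (22.16986656188965, 8.63913345336914), 34.12794494628906)
0.098 92 ((585.1585693359375, 248.12533569335938), (21.19040298461914, 9.858736038208008), 23.744115829467773)
0.104 124 ((584.9793701171875, 247.99232482910156), (14.98409366607666, 9.896498680114746), 23.266860961914062)
[118 209] [190 269]
```

View pics/w4c.png

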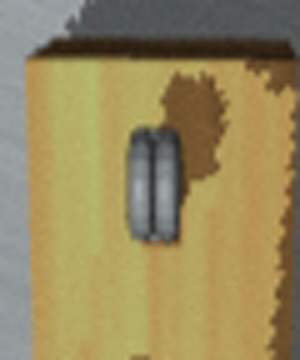

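The coil shows clearly at crop (153,185), about 22 x 10 mm, centred at (0.585,0.248) with its top near z=0.107. This agrees with the sizes given.

```bash
python3 -c "
from h import *
goal([.5852,.2481,.115],24)"
python3 -m inch '[[[0.022,-0.015,0.0],0.006,0.03],[[0.022,-0.015,0.04],0.006,0.03],[[0.022,-0.015,0.08],0.006,0.03],[[0.022,-0.015,0.12],0.006,0.03],[[0.022,-0.015,0.13],0.006,0.03],[[0.022,-0.015,0.13],0.006,0.03]]' >/dev/null
python3 -c "
from h import *
goal([.5852,.2481,.088],24);inpress()"
```

```text
pos [0.5716 0.2251 0.261 ] yaw 24.34 shift [ 0.0218 -0.0153  0.146 ] roll 0.006
pos [0.5844 0.2474 0.128 ] yaw 23.89 shift [ 0.0012 -0.0003  0.04  ] roll -0.0019
press xyz mm 37.77 320.55 127.96 F press 0.66 -1.21 0.8 t 9.28 w 29.9 g 0.0
```

```bash
python3 -m inch '[[[0.001,0,0.02],0,0.03],[[0.001,0,0.04],0,0.03],[[0.001,0,0.04],0,0.03],[[0.001,0,0.04],0,0.0],[[0.001,0,0.04],0,0.0],[[0.001,0,0.04],0,0.0],[[0.001,0,0.04],0,0.0],[[0.001,0,0.04],0,0.0]]' 80
python3 -m inch '[[[0,0,0],0,0],[[0,0,0],0,0]]' 80; python3 -c "
from h import *
goal([.5852,.2481,.088],24)"
```

```text
time_s: 9.95
tcp_pos: [0.5875, 0.2487, 0.0933]
tcp_rot: [-0.0, 0.978, 0.206, 0.002]
ft_force: [0.4, 0.2, 7.8]
gripper_width: 0.094
grasp_force: 81.0
time_s: 10.12
tcp_pos: [0.5875, 0.2487, 0.0932]
tcp_rot: [-0.0, 0.978, 0.206, 0.002]
ft_force: [0.6, -0.9, 8.5]
gripper_width: 0.099
grasp_force: 81.0
pos [0.5875 0.2487 0.0932] yaw 23.82 shift [-0.0023 -0.0004  0.0052] roll -0.0032
```

```bash
python3 -m inch '[[[0,0,-0.015],0,0],[[0,0,-0.03],0,0],[[0,0,-0.045],0,0],[[0,0,-0.07],0,0],[[0,0,-0.1],0,0],[[0,0,-0.14],0,0],[[0,0,-0.17],0,0],[[0,0,-0.19],0,0]]' 80
python3 -c "
from h import *
goal(pp(0,0.1,.31),4)"
```

```text
time_s: 10.78
tcp_pos: [0.5865, 0.2484, 0.2867]
tcp_rot: [-0.0, 0.978, 0.206, 0.002]
ft_force: [0.4, -0.4, -0.9]
gripper_width: 0.094
grasp_force: 79.9
pos [0.5865 0.2484 0.2867] yaw 23.81 shift [-0.1124  0.1947 -0.0238] roll 0.3458
```

```bash
python3 -m inch '[[[-0.112,0.195,-0.03],0.346,0],[[-0.112,0.195,-0.03],0.346,0],[[-0.112,0.195,-0.03],0.346,0],[[-0.112,0.195,-0.03],0.346,0],[[-0.112,0.195,-0.03],0.346,0],[[-0.112,0.195,-0.03],0.346,0],[[-0.112,0.195,-0.03],0.346,0],[[-0.112,0.195,-0.03],0.346,0]]' >/dev/null
python3 - <<'E'
from h import *
import pickle
goal(pp(0,0.1,.31),4); inpress()
T=toolT()
for n in ("side","wrist"):
    v=shot(n); pickle.dump(v,open(n+"5.pkl","wb"))
    Wi=np.linalg.inv(v["W"]); p=T@np.array([0,0,.03,1]); c=Wi@p; uv=v["K"]@(c[:3]/c[2]); print(n,uv)
    a=(uv[:2]-[50,50]).astype(int).clip(0); f=6 if n=="side" else 4
    w=100 if n=="side" else 150
    if n=="wrist": a=(uv[:2]-75).astype(int).clip(0)
    print(a); cv2.imwrite(f"pics/{n}5c.png",cv2.resize(v["im"][a[1]:a[1]+w,a[0]:a[0]+w],None,fx=f,fy=f,interpolation=cv2.INTER_CUBIC))
E
```

```text
pos [0.5624 0.0238 0.3126] yaw 3.87 shift [-0.0002 -0.001   0.0026] roll -0.0022
press xyz mm 0.2 99.02 312.56 F press 0.44 -0.18 -0.49 t 11.45 w 8.4 g 79.9
side [297.68396619 114.48166494   1.        ]
[247  64]
wrist [256.51978458 229.03633706   1.        ]
[181 154]
```

View pics/side5c.png

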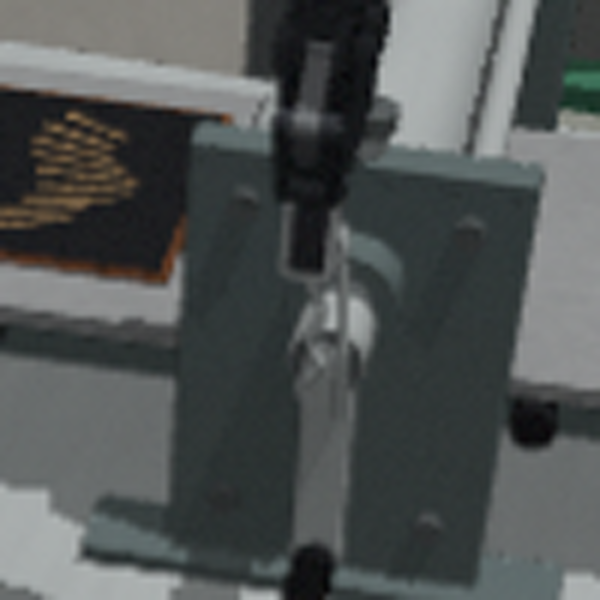

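View pics/wrist5c.png

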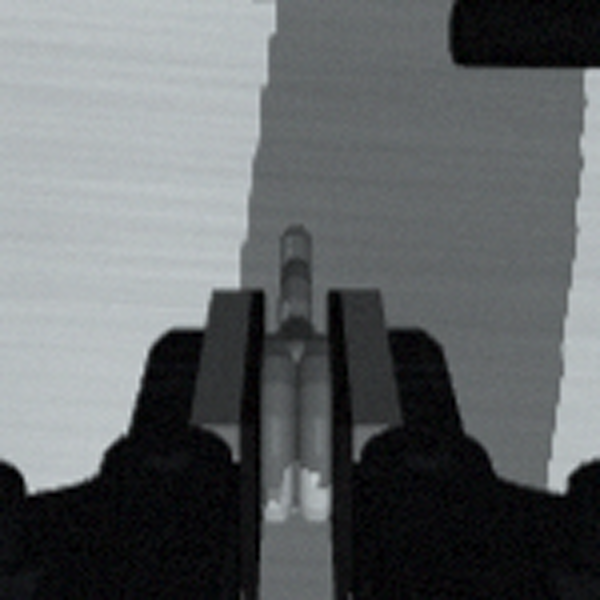

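The side crop shows the leg hanging on the right (world -x side) at crop (345,230-400) and the bow at the left (295,270), so the cotter's +x is along the tool's +x. The wrist crop shows the wire end at (296,230), centred between the pads.

Run:
```python
from h import *
import pickle
T=toolT()
for n in("side","wrist"):
    v=pickle.load(open(n+"5.pkl","rb")); Wi=np.linalg.inv(v["W"])
    for nm,p in dict(tip=[-.0113,0,.080],leg20=[-.0113,0,.06],leg45=[-.0113,0,.035],coil=[-.0023,0,-.003]).items():
        c=(Wi@(T@np.r_[p,1]))[:3]; s=c[:2]/c[2]; s=s*(1+v["k1"]*(s@s)); uv=v["K"][:2,:2]@s+v["K"][:2,2]
        a,f=((247,64),6) if n=="side" else ((181,154),4)
        print(n,nm,uv.round(1),"crop",((uv-a)*f).round(0),"depth",c[2].round(4))
    P,ok=cloud(v); q=(P-T[:3,3])@T[:3,:3]
    m=ok&(q[...,2]>.012)&(q[...,2]<.09)&(abs(q[...,1])<.02)&(abs(q[...,0])<.03)
    k=q[m]
    for z0 in np.arange(.01,.09,.008):
        j=k[(k[:,2]>=z0)&(k[:,2]<z0+.008)]
        if len(j): print(round(z0,3),len(j),"x",j[:,0].min().round(4),np.median(j[:,0]).round(4),j[:,0].max().round(4),"y",j[:,1].min().round(4),np.median(j[:,1]).round(4),j[:,1].max().round(4),"zmax",j[:,2].max().round(4))
```

```text
side tip [300.1 132.9] crop [319. 413.] depth 1.0159
side leg20 [300.9 126.2] crop [323. 373.] depth 1.0027
side leg45 [301.8 117.6] crop [329. 322.] depth 0.9862
side coil [299.5 103.5] crop [315. 237.] depth 0.9625
0.01 7 x -0.0156 -0.0129 0.0017 y -0.0054 -0.0032 -0.0024 zmax 0.0175
0.018 14 x -0.0164 -0.0066 -0.0011 y -0.0049 -0.0033 0.0011 zmax 0.0257
0.026 11 x -0.0169 -0.0095 -0.004 y -0.0047 -0.0028 -0.001 zmax 0.0335
0.034 13 x -0.018 -0.0072 -0.002 y -0.0048 -0.0034 0.0008 zmax 0.0416
0.042 11 x -0.0186 -0.0062 -0.0031 y -0.0049 -0.0031 -0.0015 zmax 0.0494
0.05 13 x -0.0194 -0.0091 -0.0045 y -0.0054 -0.0036 -0.0005 zmax 0.0579
0.058 9 x -0.0201 -0.0175 -0.002 y -0.0046 -0.0032 0.0008 zmax 0.0659
0.066 5 x -0.0207 -0.0186 -0.018 y -0.0042 -0.0033 -0.0019 zmax 0.0736
0.074 4 x -0.0213 -0.02 -0.0187 y -0.0024 -0.0019 -0.0016 zmax 0.0809
wrist tip [254.3 215.1] crop [293. 244.] depth 0.2282
wrist leg20 [254.2 225.4] crop [293. 286.] depth 0.209
wrist leg45 [254.2 241.4] crop [293. 350.] depth 0.185
wrist coil [254.  259.5] crop [292. 422.] depth 0.146
0.026 25 x -0.0048 -0.0032 -0.0017 y -0.0019 -0.0001 0.0023 zmax 0.0338
0.034 67 x -0.0044 -0.0012 0.0001 y -0.002 0.0005 0.0024 zmax 0.0412
0.042 15 x -0.0023 -0.0002 0.0002 y -0.002 -0.0001 0.0025 zmax 0.0471
0.05 24 x -0.0058 -0.0037 -0.0012 y -0.0022 0.0002 0.0019 zmax 0.0579
0.058 36 x -0.0044 -0.0019 -0.0003 y -0.0023 -0.0002 0.0019 zmax 0.0617
```

```bash
python3 -m inch '[[[-0.012,0.033,0],0,0],[[-0.026,0.066,0],0,0],[[-0.04,0.1,0],0,0],[[-0.04,0.1,0],0,0],[[-0.04,0.1,0],0,0],[[-0.04,0.1,0],0,0]]' >/dev/null
python3 - <<'E'
from h import *
import pickle
inpress(); T=toolT(); v=shot("wrist"); pickle.dump(v,open("w6.pkl","wb"))
P,ok=cloud(v); D=P[...,:2]-H; X=D@U; Y=D@N; Z=P[...,2]
m=ok&(Z>.185)&(Z<.225)&(abs(X)<.025)&(Y>-.07)&(Y<.04)
for y0 in np.arange(-.012,.021,.002):
    k=m&(Y>=y0)&(Y<y0+.002)
    if k.sum()>5: print(round(y0*1e3),k.sum(),"z",np.percentile(Z[k],98).round(4),"x",X[k].min().round(4),X[k].max().round(4))
s=m&(Y>-.004)&(Y<.014)&(Z>.195); g=cv2.cvtColor(v["im"],cv2.COLOR_BGR2GRAY)
uv=np.argwhere(s); a,b=uv.min(0)-6,uv.max(0)+7; print(a,b)
cv2.imwrite("pics/w6c.png",cv2.resize(v["im"][a[0]:b[0],a[1]:b[1]],None,fx=10,fy=10,interpolation=cv2.INTER_CUBIC))
E
```

```text
press xyz mm -39.19 0.83 310.7 F press 0.07 -1.56 0.28 t 12.05 w 8.0 g 79.9
-12 125 z 0.2107 x -0.0174 0.0189
-10 97 z 0.2091 x -0.0165 0.0188
-8 97 z 0.2086 x -0.0156 0.0173
-6 77 z 0.2027 x -0.0101 0.0116
-4 47 z 0.2025 x -0.0103 0.0115
-2 43 z 0.2021 x -0.0101 0.0115
0 69 z 0.2023 x -0.0101 0.0115
2 53 z 0.2028 x -0.0101 0.0116
4 78 z 0.2031 x -0.0101 0.0115
6 52 z 0.2026 x -0.0089 0.0115
8 75 z 0.2027 x -0.0087 0.0115
10 55 z 0.2025 x -0.0088 0.0115
12 70 z 0.2034 x -0.0088 0.0115
14 23 z 0.202 x -0.0088 0.0115
[124 233] [161 268]
```

View pics/w6c.png

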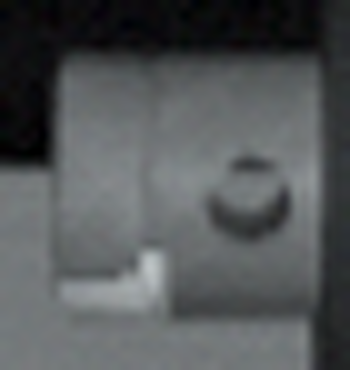

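The shaft fills the crop with the hole mouth at (249,198), near its middle line, and the hub face is at the right edge.

Run:
```python
from h import *
import pickle
v=pickle.load(open("w6.pkl","rb"))
for z in (.201,.2027):
    p=onz(v,[[257.4,143.3]],z)[0]; d=p[:2]-H; print("mouth press mm",d@U*1e3,d@N*1e3)
# side view of leg again, with coil reference: points of shaft and leg in side image
inpress(); T=toolT(); v=shot("side"); P,ok=cloud(v); q=(P-T[:3,3])@T[:3,:3]
m=ok&(q[...,2]>.012)&(q[...,2]<.09)&(q[...,0]<-.010)&(q[...,0]>-.03)&(abs(q[...,1])<.008)
k=q[m]; 
a=np.polyfit(k[:,2],k[:,0],1); r=k[:,0]-np.polyval(a,k[:,2]); a=np.polyfit(k[abs(r)<.003,2],k[abs(r)<.003,0],1); print("leg x=",a,len(k),"x at tip .08",np.polyval(a,.08),"y",np.median(k[:,1]),np.polyfit(k[:,2],k[:,1],1),"zmax",k[:,2].max())
D=P[...,:2]-H; X=D@U; Y=D@N; Z=P[...,2]
s=ok&(Z>.186)&(Z<.206)&(Y>-.002)&(Y<.015)&(abs(X)<.02); print("shaft side x",X[s].min(),X[s].max(),Z[s].max(),s.sum())
for i in np.argwhere(m)[::6]: pass
```

```text
mouth press mm 0.7469709226267445 -1.0964762190267414
mouth press mm 0.9724186101732697 -1.08194379387947
press xyz mm -39.07 1.13 310.57 F press -0.13 0.89 -1.42 t 12.1 w 8.0 g 79.9
leg x= [-0.09063471 -0.01235978] 42 x at tip .08 -0.01961055834988642 y -0.004916578573534856 [ 0.00643102 -0.0047464 ] zmax 0.08088249379813102
shaft side x -0.010720414810953887 0.0135877092894478 0.2037454103120082 28
```

```bash
python3 -m inch '[[[0.03,0.002,0],0,0],[[0.0595,0.002,0.01],0,0],[[0.0595,0.002,0.02],0,0],[[0.0595,0.002,0.02],0,0],[[0.0595,0.002,0.02],0,0],[[0.0595,0.002,0.02],0,0]]' >/dev/null
python3 -c "
from h import *
inpress()
import numpy as np
print(np.mean([ctrl.read_state()['ft_force'] for _ in range(3)],0))"
```

```text
press xyz mm 19.77 -1.5 291.25 F press 0.02 -0.28 -1.46 t 12.65 w 7.7 g 79.9
[ 0.03960421 -0.27499598 -1.45540456]
```

```bash
cat > f.py <<'E'
from h import *
inpress()
E
python3 -m inch '[[[0.0006,-0.0004,0.002],0,0],[[0.0006,-0.0004,0.004],0,0],[[0.0006,-0.0004,0.006],0,0],[[0.0006,-0.0004,0.007],0,0],[[0.0006,-0.0004,0.008],0,0]]' >/dev/null; python3 f.py
python3 -m inch '[[[0,0,0.001],0,0],[[0,0,0.0015],0,0]]' >/dev/null; python3 f.py
python3 -m inch '[[[0,0,0.0005],0,0],[[0,0,0.001],0,0]]' >/dev/null; python3 f.py
```

```text
press xyz mm 20.44 -1.76 282.51 F press 0.18 0.24 0.05 t 13.07 w 8.4 g 79.9
press xyz mm 20.55 -1.73 280.88 F press -0.71 -0.56 -0.69 t 13.23 w 8.1 g 79.9
press xyz mm 20.57 -1.72 280.02 F press 0.08 0.38 -1.05 t 13.4 w 8.1 g 79.9
```

```bash
for i in 1; do python3 -m inch '[[[0,-0.0003,0.0005],0,0],[[0,-0.0003,0.001],0,0]]' >/dev/null; python3 f.py
python3 -m inch '[[[0,0,0.0005],0,0],[[0,0,0.001],0,0]]' >/dev/null; python3 f.py;python3 -m inch '[[[0,0,0.0005],0,0],[[0,0,0.001],0,0]]' >/dev/null; python3 f.py; done
```

```text
press xyz mm 20.56 -1.37 278.99 F press -0.8 0.44 -0.56 t 13.57 w 8.3 g 79.9
press xyz mm 20.55 -1.38 277.95 F press -1.33 0.41 -0.37 t 13.73 w 8.0 g 79.9
press xyz mm 20.55 -1.38 276.96 F press -1.1 -0.29 -0.14 t 13.9 w 8.2 g 79.9
```

```bash
python3 -m inch '[[[-0.0001,0,0.001],0,0],[[-0.0002,0,0.002],0,0],[[-0.0002,0,0.002],0,0]]' >/dev/null; python3 f.py
python3 -m inch '[[[-0.0001,0,0.001],0,0],[[-0.0002,0,0.002],0,0],[[-0.0003,0,0.003],0,0]]' >/dev/null; python3 f.py
```

```text
press xyz mm 20.32 -1.38 274.73 F press -0.71 0.34 -0.84 t 14.15 w 8.5 g 79.9
press xyz mm 20.08 -1.38 271.95 F press -1.14 -0.42 0.59 t 14.4 w 8.0 g 80.0
```

```bash
python3 -m inch '[[[-0.0002,0,0.002],0,0],[[-0.0004,0,0.004],0,0],[[-0.0006,0,0.006],0,0],[[-0.0008,0,0.008],0,0],[[-0.001,0,0.010],0,0],[[-0.0012,0,0.012],0,0]]' >/dev/null; python3 f.py
python3 -m inch '[[[-0.0002,0,0.002],0,0],[[-0.0004,0,0.004],0,0],[[-0.0005,0,0.005],0,0]]' >/dev/null; python3 f.py
```

```text
press xyz mm 18.88 -1.41 259.8 F press -1.08 -0.16 0.26 t 14.9 w 8.2 g 80.0
press xyz mm 18.36 -1.41 254.68 F press -0.1 0.1 0.54 t 15.15 w 7.9 g 80.0
```

```bash
for k in 1 2; do python3 -m inch '[[[-0.0001,0,0.001],0,0],[[-0.0002,0,0.002],0,0],[[-0.0003,0,0.003],0,0],[[-0.0004,0,0.004],0,0]]' 115 >/dev/null; python3 f.py; done
```

```text
press xyz mm 18.34 -1.45 251.99 F press 0.7 1.77 10.82 t 15.48 w 7.1 g 115.9
press xyz mm 18.3 -1.54 248.64 F press 2.41 0.03 12.18 t 15.82 w 7.4 g 116.4
```

```bash
for k in 1 2; do python3 -m inch '[[[-0.0002,0,0.001],0,0],[[-0.0004,0,0.002],0,0],[[-0.0005,0,0.003],0,0]]' 115 >/dev/null; python3 f.py; done
```

```text
press xyz mm 17.77 -1.45 245.03 F press 4.9 0.39 4.06 t 16.07 w 7.2 g 115.5
press xyz mm 17.09 -1.4 241.15 F press 6.0 0.42 -0.91 t 16.32 w 7.3 g 114.8
```

```bash
python3 -m inch '[[[0.0003,0,0.001],0,0],[[0.0005,0,0.002],0,0],[[0.0005,0,0.003],0,0]]' >/dev/null; python3 f.py;  python3 -m inch '[[[0.0,0,0.001],0,0],[[0.000,0,0.002],0,0],[[0,0,0.003],0,0],[[0,0,0.003],0,0]]' >/dev/null; python3 f.py
```

```text
press xyz mm 17.14 -1.39 237.73 F press 3.12 -0.31 -0.28 t 16.57 w 7.1 g 114.8
press xyz mm 16.78 -1.37 234.56 F press 0.57 -1.22 -1.53 t 16.9 w 7.5 g 114.7
```

```bash
for k in 1 2 3; do python3 -m inch '[[[0.0,0,0.001],0,0],[[0,0,0.001],0,0]]' >/dev/null; python3 f.py; done
```

```text
press xyz mm 16.93 -1.4 233.78 F press 0.11 -0.06 -0.82 t 17.07 w 7.2 g 114.7
press xyz mm 16.98 -1.4 232.87 F press -0.79 -0.65 -0.83 t 17.23 w 7.2 g 114.7
press xyz mm 17.08 -1.44 232.15 F press -0.37 0.48 2.31 t 17.4 w 7.5 g 114.9
```

```bash
python3 -m inch '[[[0,0,0],0,0.03],[[0,0,0],0,0.03],[[0,0,0],0,0.03],[[0,0,0],0,0.03],[[0,0,-0.01],0,0.03],[[0,0,-0.03],0,0.03],[[0,0,-0.06],0,0.03],[[0,0,-0.09],0,0.03]]'
python3 -m inch '[[[-0.02,-0.03,-0.03],0,0.03],[[-0.05,-0.06,-0.04],0,0.03],[[-0.08,-0.09,-0.04],0,0.03],[[-0.1,-0.12,-0.04],0,0.03],[[-0.1,-0.12,-0.04],0,0.03]]' >/dev/null
python3 - <<'E'
from h import *
inpress(); v=shot("side")
P,ok=cloud(v); D=P[...,:2]-H; X=D@U; Y=D@N; Z=P[...,2]
m=ok&(abs(X)<.03)&(abs(Y)<.008)&(Z>.21)&(Z<.27); print("coil top",m.sum(),Z[m].max() if m.any() else 0,X[m].mean() if m.any() else 0)
m=ok&(abs(X)<.03)&(abs(Y)<.008)&(Z>.13)&(Z<.172); print("leg below",m.sum(),[(a.round(4)) for a in (X[m].mean(),Z[m].min())] if m.any() else 0)
cv2.imwrite("pics/s7c.png",cv2.resize(v["im"][85:165,265:345],None,fx=7,fy=7,interpolation=cv2.INTER_CUBIC))
E
```

```text
time_s: 18.07
tcp_pos: [0.5859, -0.0752, 0.3234]
tcp_rot: [-0.0, 0.999, 0.035, -0.0]
ft_force: [1.0, -0.2, 0.1]
gripper_width: 0.348
grasp_force: 0.0
press xyz mm -85.91 122.15 364.6 F press -0.59 0.52 -0.25 t 18.48 w 29.9 g 0.0
coil top 54 0.24519621144610515 0.01261734833083614
leg below 8 [np.float64(0.0018), np.float64(0.1541)]
```

View pics/s7c.png

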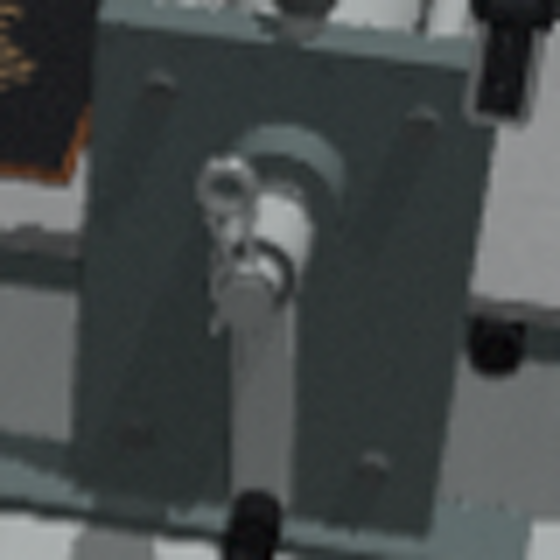

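The side crop shows the coil above the shaft at (227,185), the bow hugging the shaft's left side at (220,280), and the gripper well clear at the upper right. The coil top is at about z=0.245 and the tip at about z=0.154, which match home.

```bash
python3 -c "
from station import ctrl
print(ctrl.hand_in())"
```

```text
the job is handed in; nothing more can be done
None
```

I pushed the crank home against the collar, pushed the cotter through the cross hole until its bow snapped over the shaft, let go, and handed the job in at about 18.5 s; I also swung the crank handle upright to bring the hole on top, and didn't touch the brayer, ink tin or ink knife.

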